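# Lay the wash bottle down in its tilting cradle

## Robot

A 7-joint arm with a two-finger parallel gripper is mounted at the origin on a cart in front of the work surface, level with it; the furniture and walls round the work are solid. World frame = base frame: x ahead of the robot, y to its left, z up, the work surface at z = 0. Lengths are in mm, angles in rad, forces in N, time in s.
With the tool pointing down it reaches from about 400 to 875 mm from the base axis. Payload 4.4 kg.
Tool frame: the origin (TCP) lies midway between the tips of the shut fingers; the grasp point (between the pads) lies 19 mm behind it (ctrl.pinch_z is the distance from the TCP to the grasp point, in mm); z points along the fingers, y is the line along which they close (so a half turn about z gives the same grasp; the last joint's range is limited). The gripper opens to 85 mm and grips with 20 to 120 N. Pads are 22 mm wide; open, the fingers measure 114 mm over their backs; the gripper's body (76 mm by 85 mm) begins 54 mm behind the grasp point. The pads swing forward as they close: fully open they stand 13 mm farther back than shut.
Start: joints at [-1.322, 0.628, 0.038, 1.517, -0.027, 0.996, -0.02], TCP at [201.233, 618.081, 210.213] pointing down, gripper open.
Joint ranges: [-3.06, 3.06], [-0.37, 2.12], [-1.25, 1.32], [0.18, 2.47], [-1.1, 4.24], [0.23, 1.98], [-2.94, 2.94]. Speed limits (rad/s): [2.57, 2.57, 3.14, 3.14, 3.14, 3.14, 3.14].

## Interface

Orientations are given as [roll, pitch, yaw] about the fixed x, y, z axes, in that order (R = Rz(yaw) Ry(pitch) Rx(roll)).
In Python, from cell import read_state, cams, order, ctrl gives the robot as it stands.
- The arm moves only by the tool move_arm, never from a script. Its argument "targets" is text: rows parted by semicolons, each of 7 numbers parted by spaces: the gripper's target within -1 to 1 (fully open at 1, half-way at 0, shut at -1), then the shift along the tool's x, y, z in cm, then the turn, a rotation vector about the tool's x, y, z in degrees. A call has 1 to 5 rows; each row shifts and turns the commanded pose from where the row before left it, along the tool's axes as they then stand; what a row does not reach is not made up. A row lasts 1/12 s, in which the tool goes at most 41.7 mm and 7.16 degrees, less where a joint would pass 70% of its speed; a pose out of reach is approached as far as the arm can. A call with a gripper value outside its range is refused whole. The fingers move at their own pace and stop on an object; the grip force is fixed at half the most. Time passes only in rows, so rows that do not move let the fingers close. It gives the time, the measured TCP pose, the force, the opening and the grip force at its end, in the units of the state.
- read_state(): the state, without advancing time (a new reading comes with each control period).
- cams.get_image(name): name is "side" or "top" or "wrist"; returns a dict with "color" (420x560x3 uint8, red, green, blue), "fovy" (degrees; the focal length in pixels is half the picture's height over the tangent of half this angle, whatever the lens; pixels are square), "cx", "cy" (the principal point, pixels), "k1" (the pictures are not rectified: a ray, as slopes to the right and down, at radius r is drawn at 1 + k1 r^2 times it, then the intrinsics apply), "rvec" (rotation vector, rad) and "tvec" (3), from world to camera coordinates, as OpenCV has them. Camera axes: x right, y down, z forward; pixel columns grow to the right and rows downward; lengths in mm; the calibration is good to about 2 mm. A picture is of the moment at which its call begins. There is no depth.
- order.finish_job(): hands the job in; it is judged then, once.
The state is a dict: "clock": time; "qpos": joint angles; "qd": joint speeds; "tau": joint torques, N m; "eef_pos": TCP position; "tool_rot": TCP orientation; "force": force on the tool from outside, world axes, zero at the start; "torque": the same for the moment, N m; "width": finger opening in mm; "gripper_force": force on a finger pad.
Only numpy, scipy, OpenCV 4.12 (cv2) and the standard library are available. Lean on these libraries where they do the work, as an engineer would, in place of code of your own. Each camera call takes 0.05 s, during which the arm holds its last target. There are 200 camera calls.

## Task

The wash bottle stands upright on the foot plate of its tilting cradle. With your fingertips push the bottle over against the back rest, and keep pushing slowly, a few centimetres a second, until bottle and cradle lie level, the back rest down on its stops, landing gently and not dropped or shoved. Do not grasp or lift the bottle out, and leave the vials, the blower and the dish beside it where they stand.

Things in the scene. Friction and masses are not known exactly. Their poses are not given: they have to be found in the camera images.
- stand: Fixed grey base plate, 290 x 125 x 10 mm. Origin on the worktop, 30 mm on the robot's side of the plate's centre; x: direction in which the bottle is tipped (away from the robot), y along the hinge line, z up. Hinge line at x = -40, z = 30 mm, between two cheeks (y = +-47 to +-55 mm, 43 mm high). Two rubber stops at x = 75 mm take the back rest when it is down.
- cradle (a joint): Hinge of the L-shaped steel cradle, rad. 0: upright, foot plate level (the start); 1.431 (82 degrees): back rest level, down on its stops, end of travel. Friction hinge (0.5 N m; about 4 to 5 N to push at 0.13 m from the hinge line): it stays where it is left and does not fall by itself. The fingertips push at a few cm/s: slow at the end.
- cradle_root (a point): Point mid on the hinge line, turning with the cradle, axes as the stand's at joint 0: inner corner of the L. Here the foot plate (76 mm wide, 6 thick) has its top at z = 0 and runs from x = 0 to -74 mm; the back rest's face starts at the origin, is 130 mm long and leans 8 degrees from z towards +x; side rails (inner faces y = +-34 mm) stand 22 mm out of the face.
- wash_bottle: Loose white wash bottle, red cap, 0.13 to 0.28 kg; 62 mm diameter, straight to 110 mm above its foot, then a shoulder to 138; 34 mm cap to 156; thin spout to 183 mm, reaching 79 mm sideways to the stand's -y. Origin at foot height, 24 mm from the axis towards the spout; z towards the cap, -x to the spout. It stands 3 mm from the back rest; pushed, it leans 8 degrees onto it, then turns the cradle.
- bottle_foot (a point): Centre of the bottle's underside, on its axis; axes as wash_bottle.
- vial_white: Clear vial with a white cap, 24 mm diameter, 54 mm high, standing loose on the worktop left of the stand. Origin under its centre. Leave alone.
- vial_dark: Brown vial with a black cap, 24 mm diameter, 54 mm high, standing loose on the worktop right of the stand. Origin under its centre. Leave alone.
- blower: Rubber bulb dust blower, 47 mm diameter, 118 mm high with its thin nozzle up, standing loose on the worktop left of the stand's far end. Origin under its centre. Leave alone.
- petri: Clear petri dish, 55 mm diameter, 13 mm high, on the worktop right of the stand's far end. Origin under its centre. Leave alone.
There are look-alikes about, which are no part of the job. What is shaped like the wash_bottle but green or orange is not meant.

How it is judged:
By the outcome, as a careful person would: the job done as asked, in the order asked, and still so for the second after the job is handed in, with the robot touching nothing.
It also fails if it takes over 48 s, if anything falls off the work surface, if the arm or the gripper's body presses on something with over 40 N, if the wrist force passes 120 N, or if a joint passes its speed limit or range.

## Working session

There is one attempt and no reset: what is moved stays moved. The work goes in short steps, Python scripts to look and compute and a tool call to move; the robot and the scene stay as the last step left them, time stands still between calls to the robot, and variables do not carry over. Pictures are saved under pics/ and viewed, at most 10 in all, crops included, and the job is handed in when it is done.

Besides the shell and the picture viewer there is one more tool, called by a JSON object that holds its "fn" and its "kwargs". move_arm: Moves the arm, as the interface text tells. Its arguments: {"type":"object","properties":{"targets":{"type":"string"}},"required":["targets"]}

```bash
mkdir -p pics; ls; cat > h.py <<'E'
import numpy as np, cv2
from cell import read_state, cams, order, ctrl
def snap(n,f):
    im=cams.get_image(n); cv2.imwrite(f'pics/{f}.png',im['color'][:,:,::-1]); 
    c={k:im[k] for k in im if k!='color'}; np.save(f'pics/{f}.npy',c,allow_pickle=True); return im
def load(f): return np.load(f'pics/{f}.npy',allow_pickle=True).item()
def K(c):
    f=210/np.tan(np.radians(c['fovy'])/2); return f
def ray(c,u,v):
    f=K(c); d=np.array([(u-c['cx'])/f,(v-c['cy'])/f]); s=d.copy()
    for _ in range(30): s=d/(1+c['k1']*(s@s))
    R=cv2.Rodrigues(np.array(c['rvec'],float))[0]; t=np.array(c['tvec'],float).ravel()
    return -R.T@t, R.T@np.array([s[0],s[1],1])
def atz(c,u,v,z):
    o,d=ray(c,u,v); return o+d*(z-o[2])/d[2]
def proj(c,p):
    R=cv2.Rodrigues(np.array(c['rvec'],float))[0]; q=R@np.array(p,float)+np.array(c['tvec'],float).ravel()
    s=q[:2]/q[2]; s=s*(1+c['k1']*(s@s)); return s*K(c)+[c['cx'],c['cy']]
def tri(*a):
    A=np.zeros((3,3));b=np.zeros(3)
    for c,u,v in a:
        o,d=ray(c,u,v); d=d/np.linalg.norm(d); M=np.eye(3)-np.outer(d,d); A+=M; b+=M@o
    return np.linalg.solve(A,b)
E
python3 - <<'E'
from h import *
a=snap('side','s1');b=snap('top','t1')
cv2.imwrite('pics/st1.png',np.hstack([cv2.resize(x['color'],(400,300),interpolation=cv2.INTER_AREA)[:,:,::-1] for x in (a,b)]))
s=read_state(); print(s)
for n in('s1','t1'): c=load(n);print(ray(c,280,210),c['fovy'],c['k1'])
E
```

```text
pics
{'clock': 0.1, 'qpos': array([-1.32183545,  0.62924196,  0.03843897,  1.51823778, -0.02700259,
        0.99627942, -0.01998178]), 'qd': array([ 0.00071938, -0.00107182,  0.00191469, -0.00470167, -0.00065509,
        0.00070573, -0.00090652]), 'tau': array([ 3.34883443e-03, -5.64532042e+01,  1.23055000e+00, -1.93970132e+01,
        1.13032601e-02,  5.42164416e-03,  1.63514915e-05]), 'eef_pos': array([201.02264822, 617.53477247, 209.39817942]), 'tool_rot': array([-3.13994381e+00,  9.45319535e-06,  2.82685397e+00]), 'force': array([0.04030309, 0.20684555, 0.16493215]), 'torque': array([ 0.01891496, -0.00247421, -0.01648493]), 'gripper_force': 0.0, 'width': 85.19670788423927}
(array([ 503.78553134, -855.75090979,  798.92407377]), array([ 0.0732844 ,  0.77610944, -0.6263477 ])) 43.05183565356604 -0.08751217286701862
(array([ 466.92226703,   58.00938718, 1140.11233409]), array([ 0.11132309,  0.01362218, -0.99375516])) 52.923714508950205 -0.059462360175982616
```

View pics/s1.png

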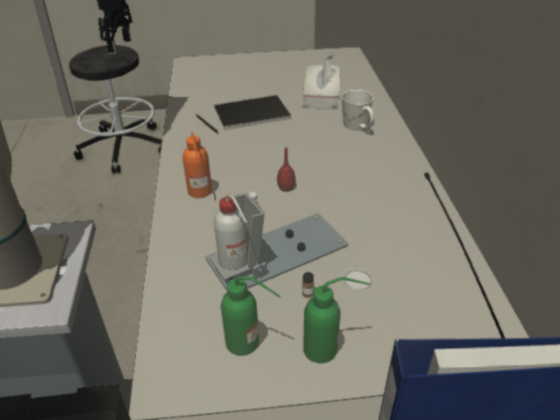

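View pics/t1.png

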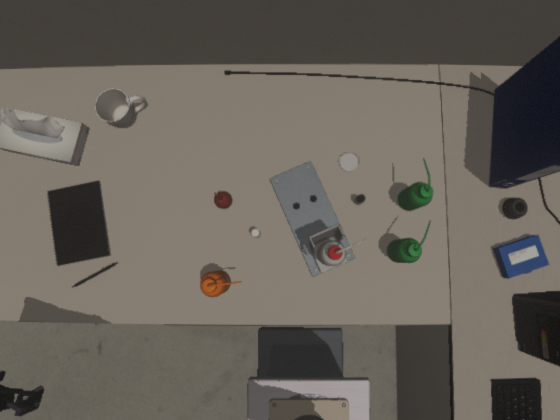

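White bottle with red cap: top (333,253), side (230,240), standing on the grey stand. Look-alikes: orange at top (213,284), and green at (418,195) and (407,250), none of them meant. I'll confirm this in an enlarged crop.

```bash
python3 - <<'E'
from h import *
a=cv2.imread('pics/t1.png')[150:285,240:380]; b=cv2.imread('pics/s1.png')[180:300,190:360]
a=cv2.resize(a,None,fx=4,fy=4,interpolation=cv2.INTER_CUBIC);a=cv2.convertScaleAbs(a,alpha=1.3)
b=cv2.resize(b,None,fx=4.5,fy=4.5,interpolation=cv2.INTER_CUBIC)
cv2.imwrite('pics/tc.png',a);cv2.imwrite('pics/sc.png',b)
E
```

```text
(no output)
```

View pics/tc.png

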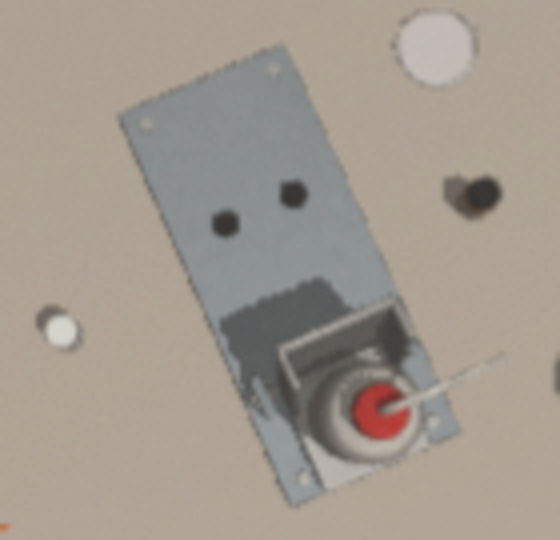

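View pics/sc.png

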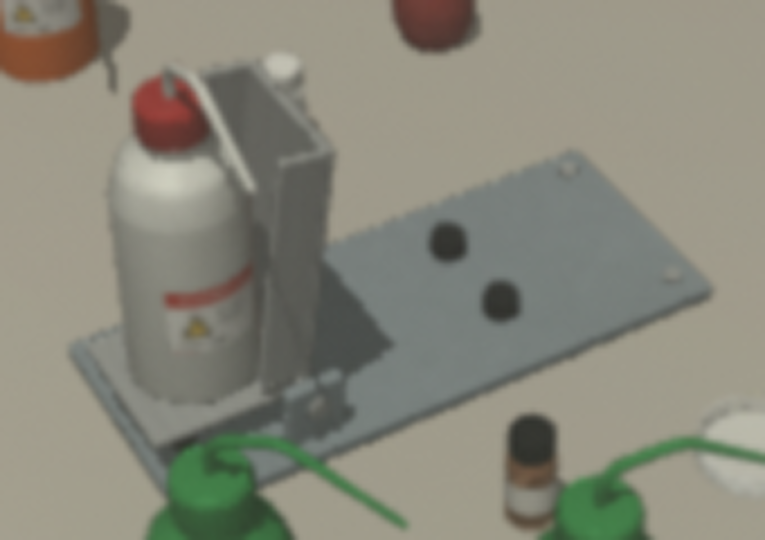

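The crop confirms the white bottle with the red cap, on the cradle. In the top crop the plate corners are at (120,117), (283,44), (460,433) and (292,507), and the cap is at (381,411). The spout points right, towards -y. Next I fit the stand pose.

```bash
cat >> h.py <<'E'
def T(): return np.load('stand.npy')   # x,y,yaw
def s2w(p):
    x,y,a=T(); p=np.array(p,float); return np.array([x+np.cos(a)*p[0]-np.sin(a)*p[1],y+np.sin(a)*p[0]+np.cos(a)*p[1],p[2]])
def w2s(p):
    x,y,a=T(); d=np.array(p,float)-[x,y,0]; return np.array([np.cos(a)*d[0]+np.sin(a)*d[1],-np.sin(a)*d[0]+np.cos(a)*d[1],d[2]])
E
python3 - <<'E'
from h import *
from scipy.optimize import least_squares
t=load('t1');s=load('s1')
C=[(175,62.5),(175,-62.5),(-115,-62.5),(-115,62.5)]
px=[(240+u/4,150+v/4) for u,v in [(120,117),(283,44),(460,433),(292,507)]]
sp=[(575,150),(713,292)]; sp=[(190+u/4.5,180+v/4.5) for u,v in sp]
W=[atz(t,*p,10)[:2] for p in px]; print(np.round(W,1),[np.linalg.norm(W[i]-W[i-1]).round(1) for i in range(4)])
def w(q,p): return np.array([q[0]+np.cos(q[2])*p[0]-np.sin(q[2])*p[1],q[1]+np.sin(q[2])*p[0]+np.cos(q[2])*p[1],10])
def r(q,wt=1): return np.concatenate([proj(t,w(q,p))-u for p,u in zip(C,px)]+[wt*(proj(s,w(q,p))-u) for p,u in zip(C[:2],sp)])
q0=[*np.mean(W,0),0.4]
o=least_squares(r,q0); print(o.x,np.round(r(o.x),2)); o2=least_squares(r,q0,args=(0.,)); print(o2.x)
np.save('stand.npy',o.x)
cap=(240+381/4,150+411/4); print('cap@~z190',w2s(atz(t,*cap,186)))
sc=(190+170/4.5,180+100/4.5); p=tri((t,*cap),(s,*sc)); print('tri cap',p,w2s(p))
foot=s2w([-40-3-31-0,0,30]);print('foot exp',foot)
# expected foot in stand: x = ?
import json
for n,(u,v) in dict(vw=(240+62/4,150+331/4),vd=(240+484/4,150+194/4)).items(): print(n,w2s(atz(t,u,v,54)))
print('pinch',ctrl.pinch_z,[k for k in dir(ctrl) if k[0]!='_'])
E
```

```text
[[ 677.7  100.8]
 [ 728.4  -10.4]
 [ 464.3 -126.3]
 [ 415.6  -14.2]] [np.float64(286.2), np.float64(122.2), np.float64(288.4), np.float64(122.3)]
[ 5.45099643e+02 -2.55513950e+01  4.04639769e-01] [ 0.02 -1.32  1.35 -0.79  0.73  0.1  -0.29  0.33 -0.72 -0.66 -0.79 -1.21]
[ 5.44110629e+02 -2.45713872e+01  4.14222099e-01]
cap@~z190 [-73.50862562   1.25255592 186.        ]
tri cap [478.78571067 -53.89857939 180.72375763] [-7.21186385e+01  4.89887404e-02  1.80723758e+02]
foot exp [477.07556616 -54.68428078  30.        ]
vw [ 49.33959381 154.53202043  54.        ]
vd [  23.46752423 -132.0581074    54.        ]
pinch 18.700000000000003 ['MotionError', 'pinch_z']
```

```bash
cat >> h.py <<'E'
from scipy.spatial.transform import Rotation as Ro
def pose(c,tau,e=11):
    """contact corner c in stand (x,y,z), tool tilted tau deg forward -> world TCP, Rotation"""
    t=np.radians(tau); tcp=np.array(c,float)-e*np.array([np.cos(t),0,np.sin(t)])
    R=Ro.from_euler('z',T()[2])*Ro.from_euler('y',-t)*Ro.from_euler('x',np.pi)
    return s2w(tcp),R
def cur():
    s=read_state(); return s['eef_pos'],Ro.from_euler('xyz',s['tool_rot'])
def rows(a,b,N):
    w=(a[1].inv()*b[1]).as_rotvec()/N; S=sum(Ro.from_rotvec(w*k).as_matrix() for k in range(N))
    d=np.linalg.solve(S,a[1].inv().apply(b[0]-a[0]))
    print(N,'rows',np.round(d/10,2),np.round(np.degrees(w),2),'len',np.linalg.norm(d).round(1),np.degrees(np.linalg.norm(w)).round(2))
def arc(phi,h=100,push=0):
    p=np.radians(phi); d=np.array([np.sin(p),0,np.cos(p)]); n=np.array([-np.cos(p),0,np.sin(p)])
    return np.array([-40,0,30])+h*d+(62-push)*n
E
python3 - <<'E'
from h import *
t=load('t1'); print('orange',atz(t,210,284,180), 'T',T())
a=cur(); 
m=np.array([400,250,320.]),Ro.from_euler('z',1.6)*Ro.from_euler('x',np.pi)
p2=pose((-150,0,260),30); p3=pose((-135,0,130),30)
rows(a,m,10);rows(m,p2,12);rows(p2,p3,5); print(m[0],p2[0],p3[0])
E
```

```text
orange [406.6510524  228.67945288 180.        ] T [ 5.45099643e+02 -2.55513950e+01  4.04639769e-01]
10 rows [-4.36 -0.92 -1.1 ] [-0.01  0.01  7.03] len 45.9 7.03
12 rows [-2.71  1.4  -0.01] [-1.49  2.19  5.57] len 30.5 6.17
5 rows [-1.04 -0.    2.4 ] [0. 0. 0.] len 26.2 0.0
[400. 250. 320.] [398.4560234  -88.35492037 254.5       ] [412.24468753 -82.44960569 124.5       ]
```

{"fn": "move_arm", "kwargs": {"targets": "-1 -3.6 -0.8 -0.9 0 0 5.9;-1 -3.6 -0.8 -0.9 0 0 5.9;-1 -3.6 -0.8 -0.9 0 0 5.9;-1 -3.6 -0.8 -0.9 0 0 5.9;-1 -3.6 -0.8 -0.9 0 0 5.9"}}

```text
clock: 0.52
eef_pos: [337.6, 493.7, 255.1]
tool_rot: [-3.141, 0.0, 2.306]
force: [1.5, -0.2, 0.5]
width: 25.3
gripper_force: 0.0
```

{"fn": "move_arm", "kwargs": {"targets": "-1 -3.6 -0.8 -0.9 0 0 5.9;-1 -3.6 -0.8 -0.9 0 0 5.9;-1 -3.6 -0.8 -0.9 0 0 5.9;-1 -3.6 -0.8 -0.9 0 0 5.9;-1 -3.6 -0.8 -0.9 0 0 5.9"}}

```text
clock: 0.93
eef_pos: [393.6, 319.7, 300.3]
tool_rot: [-3.142, 0.0, 1.791]
force: [1.3, 0.3, -0.8]
width: 0.1
gripper_force: 0.0
```

```bash
python3 - <<'E'
from h import *
rows(cur(),pose((-150,0,260),30),15); print(np.round(read_state()['qpos'],2))
E
```

```text
15 rows [-2.71  1.2  -0.28] [-1.38  1.67  5.17] len 29.8 5.6
[-1.    0.34  0.37  1.79 -0.14  1.04 -0.37]
```

{"fn": "move_arm", "kwargs": {"targets": "-1 -2.7 1.2 -0.3 -1.4 1.7 5.2;-1 -2.7 1.2 -0.3 -1.4 1.7 5.2;-1 -2.7 1.2 -0.3 -1.4 1.7 5.2;-1 -2.7 1.2 -0.3 -1.4 1.7 5.2;-1 -2.7 1.2 -0.3 -1.4 1.7 5.2"}}

```text
clock: 1.35
eef_pos: [458.7, 188.5, 309.0]
tool_rot: [3.055, -0.172, 1.344]
force: [0.6, -0.3, -0.6]
width: 0.1
gripper_force: 0.0
```

{"fn": "move_arm", "kwargs": {"targets": "-1 -2.7 1.2 -0.3 -1.4 1.7 5.2;-1 -2.7 1.2 -0.3 -1.4 1.7 5.2;-1 -2.7 1.2 -0.3 -1.4 1.7 5.2;-1 -2.7 1.2 -0.3 -1.4 1.7 5.2;-1 -2.7 1.2 -0.3 -1.4 1.7 5.2"}}

```text
clock: 1.77
eef_pos: [458.7, 41.6, 295.9]
tool_rot: [3.052, -0.363, 0.89]
force: [-0.3, 0.1, -0.1]
width: 0.2
gripper_force: 0.0
```

```bash
python3 - <<'E'
from h import *
rows(cur(),pose((-150,0,260),30),5); print(np.round(read_state()['qpos'],2),cur()[0])
E
```

```text
5 rows [-2.73  1.24 -0.27] [-1.38  1.58  5.1 ] len 30.1 5.51
[-0.5   0.13  0.6   2.18 -0.55  0.64 -0.2 ] [458.69368053  41.61797965 295.9369159 ]
```

{"fn": "move_arm", "kwargs": {"targets": "-1 -2.7 1.2 -0.3 -1.4 1.6 5.1;-1 -2.7 1.2 -0.3 -1.4 1.6 5.1;-1 -2.7 1.2 -0.3 -1.4 1.6 5.1;-1 -2.7 1.2 -0.3 -1.4 1.6 5.1;-1 -2.7 1.2 -0.3 -1.4 1.6 5.1"}}

```text
clock: 2.18
eef_pos: [397.3, -86.7, 256.6]
tool_rot: [3.137, -0.524, 0.411]
force: [29.0, 3.3, 11.7]
width: 0.1
gripper_force: 0.0
```

```bash
python3 - <<'E'
from h import *
rows(cur(),pose((-150,0,260),30),5);rows(cur(),pose((-135,0,130),30),6); print(np.round(read_state()['qpos'],2),w2s(cur()[0]))
E
```

```text
5 rows [-0.01  0.04  0.04] [ 0.01 -0.    0.06] len 0.6 0.06
6 rows [-0.88  0.03  2.03] [ 0.01 -0.    0.05] len 22.2 0.05
[-0.06  0.12  0.65  2.44 -1.1   0.57  0.36] [-159.959555      2.0318172   256.55510846]
```

{"fn": "move_arm", "kwargs": {"targets": "-1 0 0 0 0 0 0"}}

```text
clock: 2.27
eef_pos: [391.7, -90.7, 253.8]
tool_rot: [3.141, -0.516, 0.397]
force: [0.1, 1.0, -0.8]
width: 0.0
gripper_force: 0.0
```

```bash
python3 - <<'E'
from h import *
s=read_state();print(np.round(s['qpos'],3),np.round(s['qd'],2),s['force'],s['torque'])
E
```

```text
[-0.047  0.122  0.649  2.45  -1.095  0.566  0.357] [-0.14 -0.   -0.04 -0.08 -0.08  0.04 -0.18] [ 0.05873657  1.02427988 -0.8388664 ] [-0.15954241  0.53061551  0.08288142]
```

```bash
python3 - <<'E'
from h import *
rows(cur(),pose((-128,0,132),22),10); rows(cur(),pose((-128,0,132),25),10)
E
```

```text
10 rows [-0.3   0.    1.26] [ 0.02 -0.76 -0.04] len 12.9 0.76
10 rows [-0.33  0.    1.25] [ 0.02 -0.46 -0.04] len 13.0 0.46
```

{"fn": "move_arm", "kwargs": {"targets": "-1 -0.3 0 1.3 0 -0.8 0;-1 -0.3 0 1.3 0 -0.8 0;-1 -0.3 0 1.3 0 -0.8 0;-1 -0.3 0 1.3 0 -0.8 0;-1 -0.3 0 1.3 0 -0.8 0"}}

```text
clock: 2.68
eef_pos: [408.6, -81.3, 210.9]
tool_rot: [3.139, -0.468, 0.41]
force: [-0.5, 0.5, -0.9]
width: -0.1
gripper_force: 0.0
```

{"fn": "move_arm", "kwargs": {"targets": "-1 -0.3 0 1.3 0 -0.8 0;-1 -0.3 0 1.3 0 -0.8 0;-1 -0.3 0 1.3 0 -0.8 0;-1 -0.3 0 1.2 0 -0.8 0;-1 -0.3 0 1.2 0 -0.8 0"}}

```text
clock: 3.1
eef_pos: [422.7, -82.0, 162.8]
tool_rot: [-3.128, -0.381, 0.409]
force: [0.0, 0.6, -0.2]
width: -0.3
gripper_force: 0.0
```

```bash
python3 - <<'E'
from h import *
s=read_state();print(np.round(s['qpos'],3),w2s(s['eef_pos']))
rows(cur(),pose((-109,0,132),22),5)
snap('side','s2'); b=cv2.imread('pics/s2.png')[150:300,150:350]
cv2.imwrite('pics/s2c.png',cv2.resize(b,None,fx=4,fy=4,interpolation=cv2.INTER_CUBIC))
E
```

```text
[ 0.491  0.346 -0.172  2.417 -1.099  0.233  0.237] [-134.7091347    -3.68800052  162.81033309]
5 rows [ 0.03 -0.07  0.76] [-0.18  0.03  0.05] len 7.7 0.18
```

View pics/s2c.png

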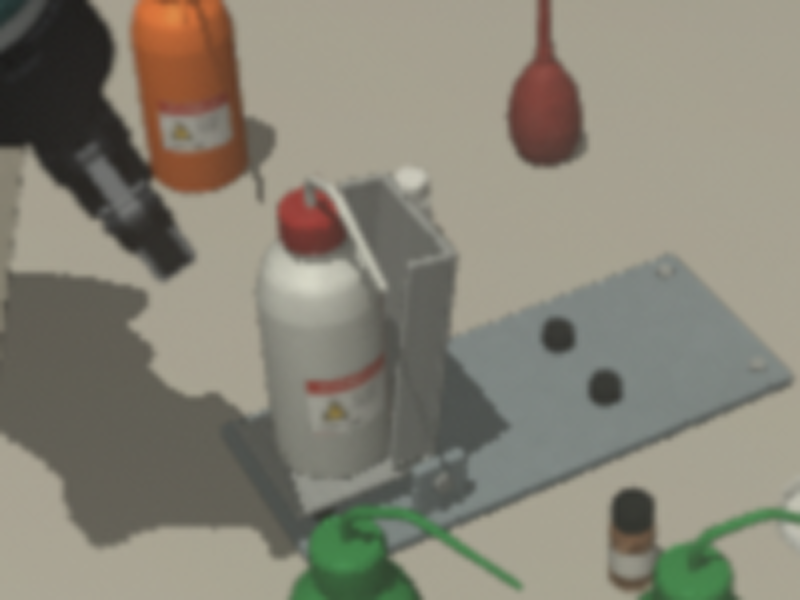

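The tool hangs short of the bottle, fingertips at crop (180,265), and nothing is touched. Joint 6 is at its limit, so I'll use less tilt.

```bash
python3 - <<'E'
from h import *
rows(cur(),pose((-122,0,145),12),5);rows(cur(),pose((-120,0,135),10),5)
E
```

```text
5 rows [-0.1  -0.07  0.38] [-0.18 -1.96  0.07] len 4.0 1.97
5 rows [-0.11 -0.07  0.57] [-0.18 -2.36  0.08] len 5.9 2.36
```

{"fn": "move_arm", "kwargs": {"targets": "-1 -0.1 -0.1 0.5 -0.2 -2.4 0.1;-1 -0.1 -0.1 0.5 -0.2 -2.4 0.1;-1 -0.1 -0.1 0.6 -0.2 -2.4 0.1;-1 -0.1 0 0.6 -0.2 -2.4 0.1;-1 -0.1 0 0.6 -0.2 -2.4 0"}}

```text
clock: 3.57
eef_pos: [424.4, -77.3, 135.3]
tool_rot: [3.138, -0.171, 0.404]
force: [0.6, 0.0, 0.2]
width: 0.2
gripper_force: 0.0
```

```bash
python3 - <<'E'
from h import *
s=read_state();print(np.round(s['qpos'],3),w2s(s['eef_pos']))
rows(cur(),pose((-109,0,134),10),5);rows(cur(),pose((-112,0,134),14),5)
E
```

```text
[-0.019  0.424  0.291  2.316 -0.682  0.35  -0.291] [-1.31318092e+02 -5.95807662e-03  1.35269574e+02]
5 rows [ 0.22 -0.    0.1 ] [ 0.04  0.04 -0.  ] len 2.4 0.05
5 rows [ 0.15 -0.    0.11] [ 0.04  0.84 -0.  ] len 1.9 0.84
```

```bash
cat >> h.py <<'E'
def tau(phi): return 10-(phi-8)*25/82
E
python3 - <<'E'
from h import *
rows(cur(),pose((-107,0,132),10),5)
print(arc(8,101))
rows(pose((-107,0,132),10),pose((-98,0,132.),10),5)
rows(pose((-98,0,132),10),pose(arc(8,101),10),5)
E
```

```text
5 rows [ 0.25 -0.    0.15] [ 0.04  0.04 -0.  ] len 2.9 0.05
[-87.34013707   0.         138.6458072 ]
5 rows [ 0.18 -0.    0.03] [0. 0. 0.] len 1.8 0.0
5 rows [ 0.23 -0.   -0.09] [0. 0. 0.] len 2.5 0.0
```

{"fn": "move_arm", "kwargs": {"targets": "-1 0.25 0 0.15 0 0 0;-1 0.25 0 0.15 0 0 0;-1 0.25 0 0.15 0 0 0;-1 0.25 0 0.15 0 0 0;-1 0.25 0 0.15 0 0 0"}}

```text
clock: 3.98
eef_pos: [436.8, -72.5, 130.1]
tool_rot: [3.14, -0.174, 0.402]
force: [-0.3, 0.1, 0.2]
width: 0.1
gripper_force: 0.0
```

{"fn": "move_arm", "kwargs": {"targets": "-1 0.2 0 0.02 0 0 0;-1 0.2 0 0.02 0 0 0;-1 0.2 0 0.02 0 0 0;-1 0.2 0 0.02 0 0 0;-1 0.2 0 0.02 0 0 0"}}

```text
clock: 4.4
eef_pos: [446.2, -68.2, 130.7]
tool_rot: [3.139, -0.173, 0.404]
force: [-0.5, -0.8, 0.3]
width: 0.2
gripper_force: 0.2
```

```bash
python3 - <<'E'
from h import *
s=read_state();print(np.round(s['qpos'],3),w2s(s['eef_pos']),s['force'])
snap('side','s3'); b=cv2.imread('pics/s3.png')[150:300,150:350]
cv2.imwrite('pics/s3c.png',cv2.resize(b,None,fx=4,fy=4,interpolation=cv2.INTER_CUBIC))
E
```

```text
[-0.052  0.453  0.297  2.276 -0.686  0.36  -0.323] [-107.65938113   -0.26972317  130.73402973] [-0.51177445 -0.76436096  0.30215013]
```

View pics/s3c.png

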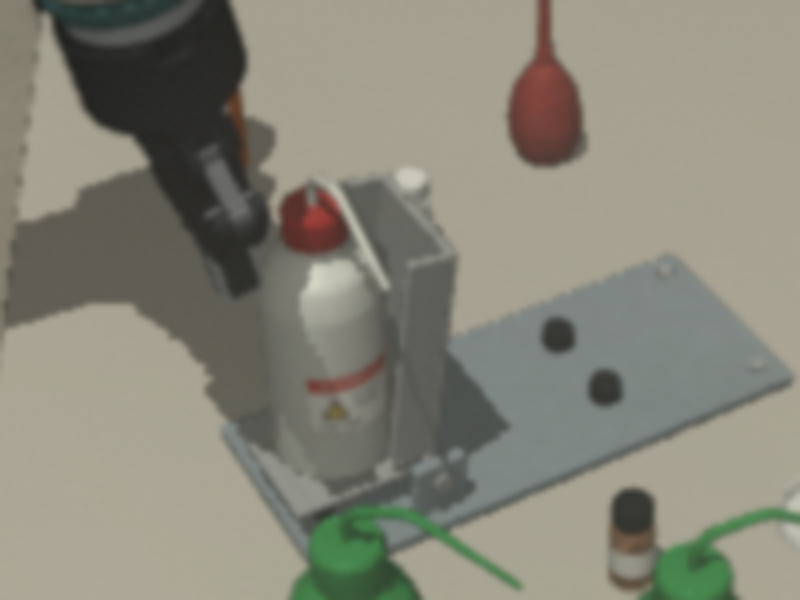

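Tip at crop (240,290) is just at the bottle's near side, with the bottle still upright. I'll continue slowly into the lean.

{"fn": "move_arm", "kwargs": {"targets": "-1 0.25 0 -0.05 0 0 0;-1 0.25 0 -0.05 0 0 0;-1 0.25 0 -0.1 0 0 0;-1 0.25 0 -0.1 0 0 0;-1 0.25 0 -0.1 0 0 0"}}

```text
clock: 4.87
eef_pos: [457.1, -63.4, 136.9]
tool_rot: [3.139, -0.173, 0.404]
force: [0.3, -0.1, -0.6]
width: -0.2
gripper_force: 0.1
```

```bash
python3 - <<'E'
from h import *
s=read_state();print(np.round(s['qpos'],3),w2s(s['eef_pos']),s['force'])
for p in (8,13.5,40,73,85): rows(pose(arc(p,101),tau(p)),pose(arc(p+5.5,101),tau(p+5.5)),5)
rows(cur(),pose(arc(10,101),tau(10)),5)
snap('side','s4'); b=cv2.imread('pics/s4.png')[150:300,150:350]
cv2.imwrite('pics/s4c.png',cv2.resize(b,None,fx=4,fy=4,interpolation=cv2.INTER_CUBIC))
E
```

```text
[-0.091  0.453  0.329  2.248 -0.663  0.392 -0.363] [-95.84420088  -0.16733599 136.90631626] [ 0.32302294 -0.14430018 -0.60530563]
5 rows [ 0.22  0.   -0.05] [ 0.   -0.34 -0.  ] len 2.3 0.34
5 rows [ 0.23  0.   -0.04] [-0.   -0.34  0.  ] len 2.3 0.34
5 rows [ 0.22 -0.    0.04] [ 0.   -0.34 -0.  ] len 2.3 0.34
5 rows [0.19 0.   0.12] [ 0.   -0.34 -0.  ] len 2.2 0.34
5 rows [ 0.17 -0.    0.15] [ 0.   -0.34 -0.  ] len 2.2 0.34
5 rows [ 0.03 -0.   -0.03] [ 0.03 -0.1  -0.  ] len 0.4 0.11
```

View pics/s4c.png

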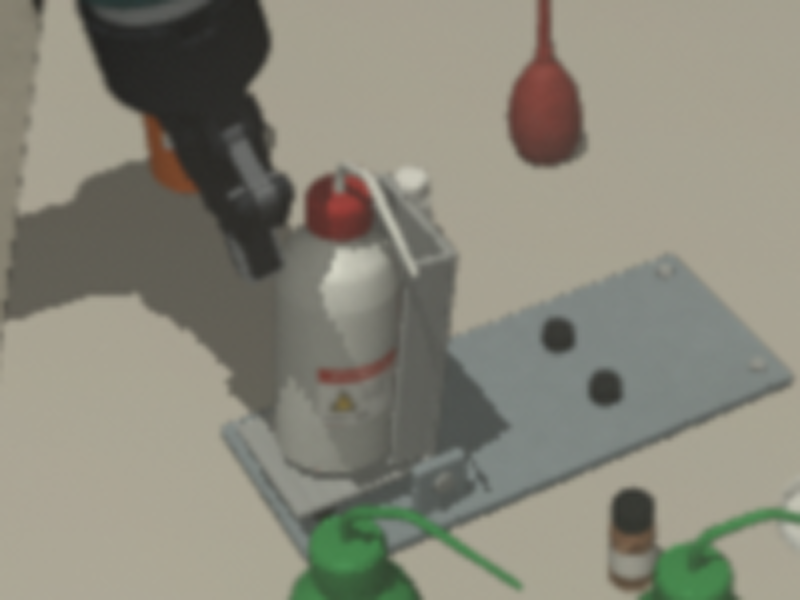

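The bottle now leans onto the back rest (cap at crop (340,205), tilted) and the tip is in contact. I'll continue along the arc about the hinge.

{"fn": "move_arm", "kwargs": {"targets": "-1 0.22 0 -0.05 0 -0.34 0;-1 0.23 0 -0.05 0 -0.34 0;-1 0.23 0 -0.05 0 -0.34 0;-1 0.23 0 -0.04 0 -0.34 0;-1 0.23 0 -0.04 0 -0.34 0"}}

```text
clock: 5.33
eef_pos: [466.1, -59.2, 140.6]
tool_rot: [3.14, -0.141, 0.404]
force: [-4.3, -1.6, -1.3]
width: -0.3
gripper_force: 1.9
```

{"fn": "move_arm", "kwargs": {"targets": "-1 0.23 0 -0.04 0 -0.34 0;-1 0.23 0 -0.04 0 -0.34 0;-1 0.23 0 -0.04 0 -0.34 0;-1 0.23 0 -0.03 0 -0.34 0;-1 0.23 0 -0.03 0 -0.34 0"}}

```text
clock: 5.75
eef_pos: [477.0, -54.8, 144.1]
tool_rot: [3.139, -0.112, 0.404]
force: [-2.9, -1.6, 0.9]
width: 0.0
gripper_force: 1.9
```

```bash
cat >> h.py <<'E'
def chk():
    s=read_state(); p,R=cur(); f=R.as_matrix(); a=T()[2]
    tt=np.degrees(np.arctan2(f[:,2]@[np.cos(a),np.sin(a),0],-f[2,2])); t=np.radians(tt)
    c=w2s(p)+11*np.array([np.cos(t),0,np.sin(t)])
    v=c-[-40,0,30]; r=np.hypot(v[0],v[2]); phi=np.degrees(np.arctan2(v[0],v[2])); 
    # h,62 : angle of contact ahead of d
    h=np.sqrt(r*r-62**2); ph=phi+np.degrees(np.arctan2(62,h))
    print('q',np.round(s['qpos'],2),'tau',tt.round(1),'y',c[1].round(1),'h',h.round(1),'phi',ph.round(1),'F',np.round(s['force'],1),'clock',s['clock'])
    return ph,h,tt
E
python3 - <<'E'
from h import *
ph,h,tt=chk(); print(tau(ph))
for k in range(4):
    q=ph+5.5*k; rows(pose(arc(q,101),tau(q)),pose(arc(q+5.5,101),tau(q+5.5)),5)
E
```

```text
q [-0.22  0.49  0.45  2.15 -0.56  0.51 -0.51] tau 6.4 y -0.1 h 100.0 phi 20.4 F [-2.9 -1.6  0.9] clock 5.75
6.212818207551864
5 rows [ 0.23 -0.   -0.02] [-0.   -0.34 -0.  ] len 2.3 0.34
5 rows [ 0.23 -0.   -0.  ] [ 0.   -0.34 -0.  ] len 2.3 0.34
5 rows [0.23 0.   0.01] [ 0.   -0.34  0.  ] len 2.3 0.34
5 rows [0.22 0.   0.03] [ 0.   -0.34 -0.  ] len 2.3 0.34
```

{"fn": "move_arm", "kwargs": {"targets": "-1 0.23 0 -0.02 0 -0.34 0;-1 0.23 0 -0.02 0 -0.34 0;-1 0.23 0 -0.02 0 -0.34 0;-1 0.23 0 -0.02 0 -0.34 0;-1 0.23 0 -0.01 0 -0.34 0"}}

```text
clock: 6.17
eef_pos: [487.8, -50.4, 146.3]
tool_rot: [3.139, -0.083, 0.404]
force: [-3.3, -0.4, 2.0]
width: 0.0
gripper_force: 2.2
```

{"fn": "move_arm", "kwargs": {"targets": "-1 0.23 0 0 0 -0.34 0;-1 0.23 0 0 0 -0.34 0;-1 0.23 0 0 0 -0.34 0;-1 0.23 0 0 0 -0.34 0;-1 0.23 0 0 0 -0.34 0"}}

```text
clock: 6.58
eef_pos: [498.7, -45.9, 147.3]
tool_rot: [3.139, -0.054, 0.404]
force: [-3.2, -1.9, 5.4]
width: 0.2
gripper_force: 2.8
```

{"fn": "move_arm", "kwargs": {"targets": "-1 0.23 0 0.01 0 -0.34 0;-1 0.23 0 0.01 0 -0.34 0;-1 0.23 0 0.01 0 -0.34 0;-1 0.23 0 0.01 0 -0.34 0;-1 0.23 0 0.02 0 -0.34 0"}}

```text
clock: 7.0
eef_pos: [509.7, -41.3, 147.4]
tool_rot: [3.138, -0.025, 0.404]
force: [-2.2, -1.8, 6.7]
width: -0.1
gripper_force: 2.9
```

```bash
python3 - <<'E'
from h import *
ph,h,tt=chk(); print(tau(ph))
for k in range(4):
    q=ph+5.5*k; rows(pose(arc(q,101),tau(q)),pose(arc(q+5.5,101),tau(q+5.5)),5)
snap('side','s5'); b=cv2.imread('pics/s5.png')[150:300,150:350]
cv2.imwrite('pics/s5c.png',cv2.resize(b,None,fx=4,fy=4,interpolation=cv2.INTER_CUBIC))
E
```

```text
q [-0.33  0.57  0.54  2.   -0.47  0.67 -0.66] tau 1.4 y -0.6 h 100.8 phi 37.5 F [-2.2 -1.8  6.7] clock 7.0
0.9930106390997242
5 rows [ 0.22 -0.    0.03] [ 0.   -0.34 -0.  ] len 2.3 0.34
5 rows [ 0.22 -0.    0.04] [ 0.   -0.34  0.  ] len 2.3 0.34
5 rows [0.22 0.   0.06] [ 0.   -0.34 -0.  ] len 2.3 0.34
5 rows [ 0.21 -0.    0.07] [-0.   -0.34 -0.  ] len 2.3 0.34
```

View pics/s5c.png

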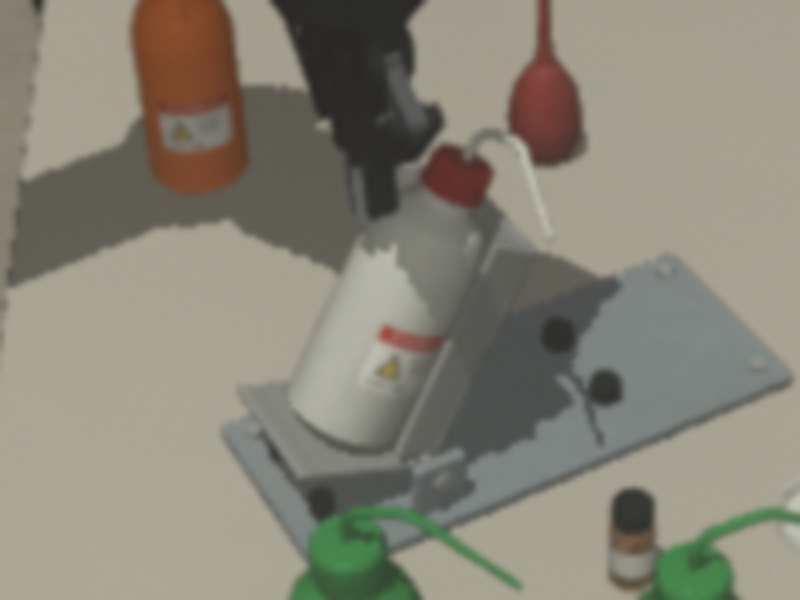

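The cradle is at about 30 degrees, with the bottle seated and the tip at crop (380,210) just below the shoulder. I'll keep going.

{"fn": "move_arm", "kwargs": {"targets": "-1 0.22 0 0.02 0 -0.34 0;-1 0.22 0 0.03 0 -0.34 0;-1 0.22 0 0.03 0 -0.34 0;-1 0.22 0 0.03 0 -0.34 0;-1 0.22 0 0.04 0 -0.34 0"}}

```text
clock: 7.47
eef_pos: [520.3, -36.9, 146.2]
tool_rot: [3.138, 0.004, 0.404]
force: [-2.7, -1.4, 6.9]
width: 0.1
gripper_force: 2.9
```

{"fn": "move_arm", "kwargs": {"targets": "-1 0.22 0 0.04 0 -0.34 0;-1 0.22 0 0.04 0 -0.34 0;-1 0.22 0 0.04 0 -0.34 0;-1 0.22 0 0.05 0 -0.34 0;-1 0.22 0 0.05 0 -0.34 0"}}

```text
clock: 7.88
eef_pos: [530.7, -32.5, 143.9]
tool_rot: [3.138, 0.033, 0.404]
force: [-1.0, 0.1, 6.6]
width: 0.0
gripper_force: 2.8
```

{"fn": "move_arm", "kwargs": {"targets": "-1 0.22 0 0.05 0 -0.34 0;-1 0.22 0 0.06 0 -0.34 0;-1 0.22 0 0.06 0 -0.34 0;-1 0.22 0 0.06 0 -0.34 0;-1 0.22 0 0.06 0 -0.34 0"}}

```text
clock: 8.3
eef_pos: [541.2, -28.0, 140.6]
tool_rot: [3.138, 0.061, 0.404]
force: [-0.4, 0.0, 7.2]
width: -0.0
gripper_force: 2.9
```

{"fn": "move_arm", "kwargs": {"targets": "-1 0.21 0 0.07 0 -0.34 0;-1 0.21 0 0.07 0 -0.34 0;-1 0.21 0 0.07 0 -0.34 0;-1 0.21 0 0.07 0 -0.34 0;-1 0.21 0 0.08 0 -0.34 0"}}

```text
clock: 8.72
eef_pos: [550.7, -23.9, 136.2]
tool_rot: [3.138, 0.091, 0.404]
force: [0.3, 0.2, 6.8]
width: -0.2
gripper_force: 2.7
```

```bash
python3 - <<'E'
from h import *
ph,h,tt=chk(); print(tau(ph))
for k in range(5):
    q=ph+5.5*k; rows(pose(arc(q,101),tau(q)),pose(arc(q+5.5,101),tau(q+5.5)),5)
E
```

```text
q [-0.39  0.69  0.58  1.8  -0.42  0.86 -0.78] tau -5.2 y -0.7 h 102.2 phi 59.6 F [0.3 0.2 6.8] clock 8.7167
-5.7281746175229795
5 rows [0.21 0.   0.09] [ 0.   -0.34 -0.  ] len 2.2 0.34
5 rows [ 0.2 -0.   0.1] [ 0.   -0.34 -0.  ] len 2.2 0.34
5 rows [ 0.19 -0.    0.11] [ 0.   -0.34 -0.  ] len 2.2 0.34
5 rows [0.18 0.   0.13] [-0.   -0.34 -0.  ] len 2.2 0.34
5 rows [0.18 0.   0.14] [-0.   -0.34  0.  ] len 2.2 0.34
```

{"fn": "move_arm", "kwargs": {"targets": "-1 0.2 0 0.09 0 -0.34 0;-1 0.2 0 0.09 0 -0.34 0;-1 0.2 0 0.09 0 -0.34 0;-1 0.2 0 0.09 0 -0.34 0;-1 0.2 0 0.1 0 -0.34 0"}}

```text
clock: 9.13
eef_pos: [559.6, -20.0, 130.5]
tool_rot: [3.138, 0.12, 0.404]
force: [0.3, 0.0, 6.7]
width: 0.1
gripper_force: 2.7
```

{"fn": "move_arm", "kwargs": {"targets": "-1 0.19 0 0.1 0 -0.34 0;-1 0.19 0 0.1 0 -0.34 0;-1 0.19 0 0.1 0 -0.34 0;-1 0.19 0 0.11 0 -0.34 0;-1 0.19 0 0.11 0 -0.34 0"}}

```text
clock: 9.55
eef_pos: [567.8, -16.4, 124.1]
tool_rot: [3.138, 0.149, 0.404]
force: [1.8, -0.9, 5.6]
width: -0.0
gripper_force: 2.5
```

```bash
python3 - <<'E'
from h import *
ph,h,tt=chk(); print(tau(ph))
for k in range(8):
    q=ph+3*k; rows(pose(arc(q,102),tau(q)),pose(arc(q+3,102),tau(q+3)),5)
E
```

```text
q [-0.4   0.76  0.59  1.71 -0.4   0.94 -0.83] tau -8.6 y -0.6 h 101.9 phi 70.5 F [ 1.8 -0.9  5.6] clock 9.55
-9.056976230557925
5 rows [0.11 0.   0.06] [ 0.   -0.18  0.  ] len 1.2 0.18
5 rows [ 0.1  -0.    0.07] [ 0.   -0.18 -0.  ] len 1.2 0.18
5 rows [ 0.1  -0.    0.07] [-0.   -0.18 -0.  ] len 1.2 0.18
5 rows [ 0.1  -0.    0.07] [ 0.   -0.18 -0.  ] len 1.2 0.18
5 rows [0.1  0.   0.08] [ 0.   -0.18 -0.  ] len 1.2 0.18
5 rows [0.09 0.   0.08] [-0.   -0.18  0.  ] len 1.2 0.18
5 rows [ 0.09 -0.    0.08] [ 0.   -0.18 -0.  ] len 1.2 0.18
5 rows [ 0.09 -0.    0.09] [ 0.   -0.18 -0.  ] len 1.2 0.18
```

Now slower, about 15 mm/s. I'll do 12 degrees of the remaining 19.5.

{"fn": "move_arm", "kwargs": {"targets": "-1 0.11 0 0.06 0 -0.2 0;-1 0.11 0 0.06 0 -0.2 0;-1 0.11 0 0.06 0 -0.2 0;-1 0.11 0 0.06 0 -0.2 0;-1 0.11 0 0.06 0 -0.2 0"}}

```text
clock: 9.97
eef_pos: [572.6, -14.4, 120.3]
tool_rot: [3.137, 0.166, 0.405]
force: [1.5, 0.8, 6.1]
width: 0.0
gripper_force: 2.6
```

{"fn": "move_arm", "kwargs": {"targets": "-1 0.1 0 0.07 0 -0.2 0;-1 0.1 0 0.07 0 -0.2 0;-1 0.1 0 0.07 0 -0.2 0;-1 0.1 0 0.07 0 -0.2 0;-1 0.1 0 0.07 0 -0.2 0"}}

```text
clock: 10.38
eef_pos: [576.5, -12.6, 115.9]
tool_rot: [3.138, 0.184, 0.405]
force: [0.8, 0.6, 6.2]
width: 0.2
gripper_force: 2.4
```

{"fn": "move_arm", "kwargs": {"targets": "-1 0.1 0 0.07 0 -0.2 0;-1 0.1 0 0.07 0 -0.2 0;-1 0.1 0 0.07 0 -0.2 0;-1 0.1 0 0.07 0 -0.2 0;-1 0.1 0 0.07 0 -0.2 0"}}

```text
clock: 10.8
eef_pos: [580.7, -10.8, 111.5]
tool_rot: [3.137, 0.2, 0.405]
force: [1.4, 0.5, 5.9]
width: 0.2
gripper_force: 2.6
```

{"fn": "move_arm", "kwargs": {"targets": "-1 0.1 0 0.07 0 -0.2 0;-1 0.1 0 0.07 0 -0.2 0;-1 0.1 0 0.07 0 -0.2 0;-1 0.1 0 0.08 0 -0.2 0;-1 0.1 0 0.08 0 -0.2 0"}}

```text
clock: 11.22
eef_pos: [584.4, -9.2, 106.7]
tool_rot: [3.138, 0.218, 0.405]
force: [2.2, 1.3, 4.6]
width: 0.1
gripper_force: 2.5
```

```bash
python3 - <<'E'
from h import *
ph,h,tt=chk(); print(tau(ph))
for k in range(4):
    q=ph+2*k; rows(pose(arc(q,102),tau(q)),pose(arc(q+2,102),tau(q+2)),5)
snap('side','s6'); b=cv2.imread('pics/s6.png')[150:300,150:350]
cv2.imwrite('pics/s6c.png',cv2.resize(b,None,fx=4,fy=4,interpolation=cv2.INTER_CUBIC))
E
```

```text
q [-0.41  0.84  0.59  1.6  -0.39  1.03 -0.87] tau -12.5 y -0.4 h 101.9 phi 82.8 F [2.2 1.3 4.6] clock 11.2167
-12.791435750926844
5 rows [ 0.06 -0.    0.05] [ 0.   -0.12  0.  ] len 0.8 0.12
5 rows [ 0.06 -0.    0.05] [ 0.   -0.12  0.  ] len 0.8 0.12
5 rows [ 0.06 -0.    0.05] [ 0.   -0.12 -0.  ] len 0.8 0.12
5 rows [0.06 0.   0.06] [ 0.   -0.12 -0.  ] len 0.8 0.12
```

View pics/s6c.png

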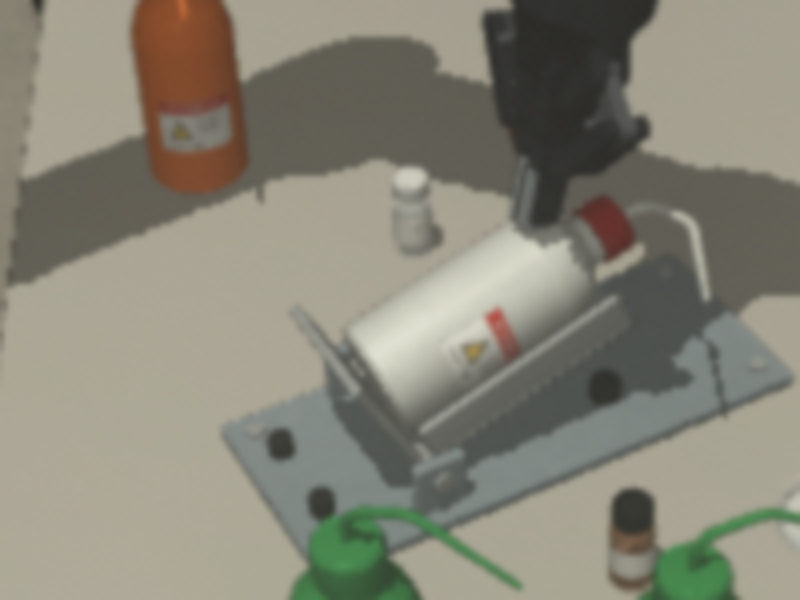

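Nearly level: the bottle lies in the cradle and the tip presses from above at crop (540,220). I'll go at 9 mm/s for the landing.

{"fn": "move_arm", "kwargs": {"targets": "-1 0.06 0 0.05 0 -0.12 0;-1 0.06 0 0.05 0 -0.12 0;-1 0.06 0 0.05 0 -0.12 0;-1 0.06 0 0.05 0 -0.12 0;-1 0.06 0 0.05 0 -0.12 0"}}

```text
clock: 11.68
eef_pos: [586.7, -8.1, 103.6]
tool_rot: [3.138, 0.228, 0.405]
force: [1.4, 2.2, 5.2]
width: 0.3
gripper_force: 2.3
```

{"fn": "move_arm", "kwargs": {"targets": "-1 0.06 0 0.05 0 -0.12 0;-1 0.06 0 0.05 0 -0.12 0;-1 0.06 0 0.05 0 -0.12 0;-1 0.06 0 0.05 0 -0.12 0;-1 0.06 0 0.05 0 -0.12 0"}}

```text
clock: 12.1
eef_pos: [588.9, -7.2, 100.5]
tool_rot: [3.138, 0.238, 0.405]
force: [2.3, 0.4, 5.6]
width: -0.1
gripper_force: 2.5
```

```bash
python3 - <<'E'
from h import *
ph,h,tt=chk()
E
```

```text
q [-0.41  0.87  0.59  1.57 -0.38  1.05 -0.88] tau -13.7 y -0.4 h 102.0 phi 86.6 F [2.3 0.4 5.6] clock 12.1
```

{"fn": "move_arm", "kwargs": {"targets": "-1 0.05 0 0.05 0 -0.1 0;-1 0.05 0 0.05 0 -0.1 0;-1 0.05 0 0.05 0 -0.1 0;-1 0.04 0 0.04 0 -0.1 0;-1 0.04 0 0.04 0 -0.1 0"}}

```text
clock: 12.52
eef_pos: [590.4, -6.5, 97.6]
tool_rot: [3.138, 0.247, 0.405]
force: [3.3, 0.5, 4.9]
width: 0.3
gripper_force: 2.4
```

{"fn": "move_arm", "kwargs": {"targets": "-1 0.03 0 0.04 0 -0.1 0;-1 0.03 0 0.04 0 -0.1 0;-1 0.03 0 0.04 0 -0.1 0;-1 0.03 0 0.04 0 -0.1 0;-1 0.03 0 0.04 0 -0.1 0"}}

```text
clock: 12.93
eef_pos: [591.3, -6.1, 95.3]
tool_rot: [3.138, 0.256, 0.405]
force: [2.2, 1.4, 5.9]
width: -0.2
gripper_force: 2.4
```

```bash
python3 - <<'E'
from h import *
ph,h,tt=chk()
E
```

```text
q [-0.41  0.89  0.59  1.55 -0.38  1.07 -0.89] tau -14.6 y -0.3 h 101.1 phi 89.7 F [2.2 1.4 5.9] clock 12.9333
```

{"fn": "move_arm", "kwargs": {"targets": "-1 0.01 0 0.04 0 0 0;-1 0.01 0 0.04 0 0 0;-1 0.01 0 0.04 0 0 0;-1 0.01 0 0.04 0 0 0;-1 0.01 0 0.04 0 0 0"}}

```text
clock: 13.35
eef_pos: [591.3, -6.1, 93.2]
tool_rot: [3.138, 0.256, 0.405]
force: [2.3, 0.7, 5.4]
width: -0.3
gripper_force: 2.4
```

{"fn": "move_arm", "kwargs": {"targets": "-1 0.01 0 0.04 0 0 0;-1 0.01 0 0.04 0 0 0;-1 0.01 0 0.04 0 0 0;-1 0.01 0 0.04 0 0 0;-1 0.01 0 0.04 0 0 0"}}

```text
clock: 13.77
eef_pos: [591.5, -6.1, 91.2]
tool_rot: [3.137, 0.255, 0.405]
force: [3.3, 1.1, 5.4]
width: -0.4
gripper_force: 2.3
```

```bash
python3 - <<'E'
from h import *
chk()
snap('side','s7'); b=cv2.imread('pics/s7.png')[190:300,190:350]
cv2.imwrite('pics/s7c.png',cv2.resize(b,None,fx=5,fy=5,interpolation=cv2.INTER_CUBIC))
c=load('s7')
# predicted far top edge of rails/back rest end for joint angles 80,82 & tri estimates in crop px
for ang in (78,80,82):
    p=np.radians(8+ang); d=np.array([np.sin(p),0,np.cos(p)]); n=np.array([-np.cos(p),0,np.sin(p)])
    q=np.array([-40,0,30])+130*d
    print(ang,[np.round((proj(c,s2w(q+k*n+[0,y,0]))-[190,190])*5,1) for k,y in((22,-36),(0,-36),(22,36))])
E
```

```text
q [-0.4   0.89  0.59  1.55 -0.38  1.07 -0.89] tau -14.6 y -0.4 h 98.8 phi 92.1 F [3.3 1.1 5.4] clock 13.7667
78 [array([589.7, 212.6]), array([591.9, 250.2]), array([503.5, 119.2])]
80 [array([591.6, 219.9]), array([592.2, 258. ]), array([505.5, 126.4])]
82 [array([593.1, 227.2]), array([592.2, 265.8]), array([507.2, 133.7])]
```

View pics/s7c.png

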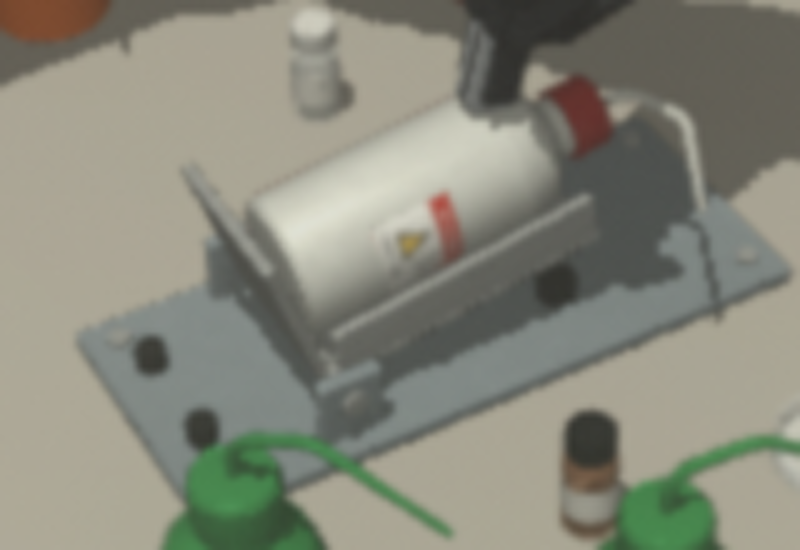

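The cradle is still about 7–8° short of level: rail end at crop (590,200), against about (593,227) expected when down. The push force also hasn't risen. I'll check the tip geometry numerically.

```bash
python3 - <<'E'
from h import *
c=load('s7'); p,R=cur(); f=lambda P: np.round((proj(c,P)-[190,190])*5,1)
print('tcp st',w2s(p),'crop',f(p),'corner',f(p+R.apply([11,0,0])),'back',f(p+R.apply([-11,0,0])),'yside',f(p+R.apply([0,-12,0])),f(p+R.apply([0,12,0])))
for n,q in dict(fr=(175,-62.5,10),nr=(-115,-62.5,10),nl=(-115,62.5,10),cheek=(-40,-55,43),stopR=(75,-20,14)).items(): print(n,f(s2w(q)))
for ang in (70,74,78,82):
    a=np.radians(8+ang); d=np.array([np.sin(a),0,np.cos(a)]); n=np.array([-np.cos(a),0,np.sin(a)]); h0=np.array([-40,0,30])
    print(ang,'footplate edge +y/-y',f(s2w(h0-74*np.array([np.cos(np.radians(ang)),0,-np.sin(np.radians(ang))])+[0,38,0])),'cap',f(s2w(h0+156*d+31*n)),'foot top',f(s2w(h0+62*n)),'railend',f(s2w(h0+130*d+22*n+[0,-36,0])),'railnear',f(s2w(h0+22*n+[0,-36,0])))
E
```

```text
tcp st [50.2879094  -0.33385459 91.12645686] crop [468.6 139.9] corner [490.8 136.7] back [446.2 143. ] yside [454.4 124.2] [483.  155.7]
fr [788.3 268.4]
nr [186.9 517.3]
nl [ 64.  329.1]
cheek [341.9 379.7]
stopR [542.7 283.4]
70 footplate edge +y/-y [176.1 163.8] cap [582.6  93.9] foot top [245.4 223.2] railend [579.  185.3] railnear [309.2 339.9]
74 footplate edge +y/-y [186.7 156.9] cap [590.2 109.8] foot top [254.8 218.2] railend [585.1 198.6] railnear [312.5 338.1]
78 footplate edge +y/-y [197.5 150.6] cap [596.3 126.5] foot top [264.3 213.8] railend [589.7 212.6] railnear [315.8 336.5]
82 footplate edge +y/-y [208.6 144.9] cap [600.9 143.9] foot top [273.9 210. ] railend [593.1 227.2] railnear [319.2 335.1]
```

The visible tip sits about 13 mm short of the TCP along the tool, so the cradle still has about 12 mm to go and the tip has crept to the shoulder's edge. The cradle holds itself, so I'll lift slightly, move 14 mm towards the foot and push again.

{"fn": "move_arm", "kwargs": {"targets": "-1 -0.1 0 -0.4 0 0 0;-1 -0.1 0 -0.4 0 0 0;-1 -0.45 0 0.12 0 0 0;-1 -0.45 0 0.12 0 0 0;-1 -0.45 0 0.12 0 0 0"}}

```text
clock: 14.23
eef_pos: [574.2, -13.4, 98.6]
tool_rot: [3.139, 0.263, 0.403]
force: [0.1, -0.4, 0.3]
width: -0.1
gripper_force: 0.0
```

{"fn": "move_arm", "kwargs": {"targets": "-1 0.03 0 0.12 0 0 0;-1 0.03 0 0.12 0 0 0;-1 0.03 0 0.12 0 0 0;-1 0.03 0 0.12 0 0 0;-1 0.01 0 0.06 0 0 0"}}

```text
clock: 14.65
eef_pos: [574.9, -13.1, 92.9]
tool_rot: [3.139, 0.262, 0.403]
force: [1.1, 0.4, 0.7]
width: 0.1
gripper_force: 0.0
```

```bash
python3 - <<'E'
from h import *
chk(); s=read_state(); print(w2s(s['eef_pos']),s['width'])
E
```

```text
q [-0.4   0.88  0.59  1.6  -0.38  1.05 -0.88] tau -15.0 y -0.3 h 81.5 phi 91.4 F [1.1 0.4 0.7] clock 14.65
[32.30114075 -0.33083563 92.88994762] 0.07124360145988898
```

{"fn": "move_arm", "kwargs": {"targets": "-1 0.01 0 0.05 0 0 0;-1 0.01 0 0.05 0 0 0;-1 0.01 0 0.05 0 0 0;-1 0.01 0 0.05 0 0 0;-1 0.01 0 0.05 0 0 0"}}

```text
clock: 15.07
eef_pos: [574.8, -13.3, 90.7]
tool_rot: [3.139, 0.262, 0.403]
force: [0.2, -0.6, -0.4]
width: 0.0
gripper_force: 0.0
```

{"fn": "move_arm", "kwargs": {"targets": "-1 0.01 0 0.05 0 0 0;-1 0.01 0 0.05 0 0 0;-1 0.01 0 0.05 0 0 0;-1 0.01 0 0.05 0 0 0;-1 0.01 0 0.05 0 0 0"}}

```text
clock: 15.48
eef_pos: [574.6, -13.4, 88.1]
tool_rot: [3.139, 0.262, 0.403]
force: [0.5, -0.3, 1.8]
width: 0.0
gripper_force: 0.7
```

{"fn": "move_arm", "kwargs": {"targets": "-1 0.02 0 0.05 0 0 0;-1 0.02 0 0.05 0 0 0;-1 0.02 0 0.05 0 0 0;-1 0.02 0 0.05 0 0 0;-1 0.02 0 0.05 0 0 0"}}

```text
clock: 15.9
eef_pos: [576.1, -13.1, 86.0]
tool_rot: [3.138, 0.26, 0.403]
force: [2.5, 0.8, 5.8]
width: -0.2
gripper_force: 2.6
```

{"fn": "move_arm", "kwargs": {"targets": "-1 0.02 0 0.05 0 0 0;-1 0.02 0 0.05 0 0 0;-1 0.02 0 0.05 0 0 0;-1 0.02 0 0.05 0 0 0;-1 0.02 0 0.05 0 0 0"}}

```text
clock: 16.32
eef_pos: [577.6, -12.6, 83.6]
tool_rot: [3.138, 0.257, 0.404]
force: [2.9, 1.7, 7.2]
width: 0.1
gripper_force: 3.2
```

```bash
python3 - <<'E'
from h import *
chk(); snap('side','s8')
# track rail-end patch from s7 to s8 (rail end at full px 190+590/5, 190+200/5 = 308,230), also label
a=cv2.imread('pics/s7.png');b=cv2.imread('pics/s8.png')
for n,(u,v) in dict(railend=(306,231),label=(272,238),foot=(228,225),stand=(340,240)).items():
    t=a[v-9:v+10,u-9:u+10]; r=cv2.matchTemplate(b[v-25:v+26,u-25:u+26],t,cv2.TM_CCOEFF_NORMED); _,m,_,l=cv2.minMaxLoc(r); print(n,(l[0]-16,l[1]-16),round(m,3))
E
```

```text
q [-0.4   0.89  0.58  1.6  -0.38  1.03 -0.87] tau -14.7 y -0.9 h 77.9 phi 97.8 F [2.9 1.7 7.2] clock 16.3167
railend (-4, 4) 0.864
label (1, 1) 0.996
foot (2, 1) 0.969
stand (0, 0) 0.984
```

{"fn": "move_arm", "kwargs": {"targets": "-1 0.01 0 0.05 0 0 0;-1 0.01 0 0.05 0 0 0;-1 0.01 0 0.05 0 0 0;-1 0.01 0 0.05 0 0 0;-1 0.01 0 0.05 0 0 0"}}

```text
clock: 16.78
eef_pos: [577.9, -12.6, 81.2]
tool_rot: [3.137, 0.256, 0.404]
force: [3.6, 2.7, 7.3]
width: -0.2
gripper_force: 3.4
```

{"fn": "move_arm", "kwargs": {"targets": "-1 0.01 0 0.04 0 0 0;-1 0.01 0 0.04 0 0 0;-1 0.01 0 0.04 0 0 0;-1 0.01 0 0.04 0 0 0;-1 0.01 0 0.04 0 0 0"}}

```text
clock: 17.2
eef_pos: [578.4, -12.3, 79.3]
tool_rot: [3.137, 0.255, 0.404]
force: [5.0, 1.4, 7.6]
width: 0.1
gripper_force: 3.5
```

{"fn": "move_arm", "kwargs": {"targets": "-1 0.01 0 0.04 0 0 0;-1 0.01 0 0.04 0 0 0;-1 0.01 0 0.04 0 0 0;-1 0.01 0 0.04 0 0 0;-1 0.01 0 0.04 0 0 0"}}

```text
clock: 17.62
eef_pos: [578.7, -12.3, 77.3]
tool_rot: [3.137, 0.255, 0.404]
force: [4.5, 2.2, 7.5]
width: -0.2
gripper_force: 3.4
```

```bash
python3 - <<'E'
from h import *
chk(); snap('side','s9')
a=cv2.imread('pics/s7.png');b=cv2.imread('pics/s9.png')
for n,(u,v,w) in dict(railend=(304,232,5),raillow=(275,247,5),label=(272,238,9),foot=(228,225,9),capend=(309,215,8)).items():
    t=a[v-w:v+w+1,u-w:u+w+1]; r=cv2.matchTemplate(b[v-w-14:v+w+15,u-w-14:u+w+15],t,cv2.TM_CCOEFF_NORMED); _,m,_,l=cv2.minMaxLoc(r); print(n,(l[0]-14,l[1]-14),round(m,3))
E
```

```text
q [-0.4   0.9   0.58  1.6  -0.39  1.02 -0.87] tau -14.6 y -1.1 h 75.2 phi 102.3 F [4.5 2.2 7.5] clock 17.6167
railend (-6, 8) 0.794
raillow (-11, 7) 0.939
label (2, 2) 0.979
foot (3, -2) 0.941
capend (2, 4) 0.871
```

{"fn": "move_arm", "kwargs": {"targets": "-1 0.01 0 0.04 0 0 0;-1 0.01 0 0.04 0 0 0;-1 0.01 0 0.04 0 0 0;-1 0.01 0 0.04 0 0 0;-1 0.01 0 0.04 0 0 0"}}

```text
clock: 18.08
eef_pos: [578.8, -12.3, 75.2]
tool_rot: [3.137, 0.254, 0.404]
force: [3.8, 2.8, 7.8]
width: 0.0
gripper_force: 3.9
```

{"fn": "move_arm", "kwargs": {"targets": "-1 0.01 0 0.03 0 0 0;-1 0.01 0 0.03 0 0 0;-1 0.01 0 0.03 0 0 0;-1 0.01 0 0.03 0 0 0;-1 0.01 0 0.03 0 0 0"}}

```text
clock: 18.5
eef_pos: [579.1, -12.1, 73.7]
tool_rot: [3.137, 0.254, 0.404]
force: [5.7, 1.8, 7.1]
width: -0.2
gripper_force: 4.0
```

{"fn": "move_arm", "kwargs": {"targets": "-1 0.01 0 0.03 0 0 0;-1 0.01 0 0.03 0 0 0;-1 0.01 0 0.03 0 0 0;-1 0.01 0 0.03 0 0 0;-1 0.01 0 0.03 0 0 0"}}

```text
clock: 18.92
eef_pos: [579.3, -12.5, 72.8]
tool_rot: [3.136, 0.254, 0.404]
force: [5.5, 2.1, 13.0]
width: -0.1
gripper_force: 6.6
```

```bash
python3 - <<'E'
from h import *
chk(); snap('side','s10')
a=cv2.imread('pics/s7.png')
for f in('s9','s10'):
  b=cv2.imread(f'pics/{f}.png')
  for n,(u,v,w) in dict(label=(272,238,9),foot=(228,225,9),capend=(309,215,8),railmid=(285,240,6)).items():
    g=lambda x:cv2.resize(x,None,fx=4,fy=4,interpolation=cv2.INTER_CUBIC)
    t=g(a[v-w:v+w+1,u-w:u+w+1]); r=cv2.matchTemplate(g(b[v-w-10:v+w+11,u-w-10:u+w+11]),t,cv2.TM_CCOEFF_NORMED); _,m,_,l=cv2.minMaxLoc(r); print(f,n,(l[0]/4-10,l[1]/4-10),round(m,3))
# expected motions for 75->x degrees
c=load('s7')
def pts(ang):
    q=np.radians(8+ang); d=np.array([np.sin(q),0,np.cos(q)]); n=np.array([-np.cos(q),0,np.sin(q)]); h0=np.array([-40,0,30]); k=np.radians(ang)
    return [proj(c,s2w(x)) for x in (h0+50*d+35*n+[0,-31,0],h0-50*np.array([np.cos(k),0,-np.sin(k)])+[0,15,0],h0+150*d+31*n)]
for g in (78,80,82): print(g,[np.round(x-y,1) for x,y in zip(pts(g),pts(75))])
E
```

```text
q [-0.4   0.9   0.58  1.6  -0.39  1.01 -0.87] tau -14.5 y -1.5 h 73.3 phi 105.6 F [ 5.5  2.1 13. ] clock 18.9167
s9 label (2.25, 1.75) 0.985
s9 foot (2.75, -2.25) 0.946
s9 capend (2.25, 4.25) 0.878
s9 railmid (2.0, 2.25) 0.954
s10 label (3.25, 2.5) 0.973
s10 foot (4.0, -3.0) 0.919
s10 capend (3.25, 6.75) 0.841
s10 railmid (2.75, 3.25) 0.911
78 [array([0.9, 0.5]), array([ 1.1, -0.6]), array([0.9, 2.4])]
80 [array([1.5, 0.9]), array([ 1.8, -1. ]), array([1.4, 4.1])]
82 [array([2.1, 1.3]), array([ 2.6, -1.4]), array([1.8, 5.7])]
```

{"fn": "move_arm", "kwargs": {"targets": "-1 0 0 0.03 0 0 0;-1 0 0 0.03 0 0 0;-1 0 0 0.03 0 0 0;-1 0 0 0 0 0 0"}}

```text
clock: 19.3
eef_pos: [579.5, -13.0, 72.7]
tool_rot: [3.136, 0.253, 0.404]
force: [4.2, 1.8, 15.8]
width: 0.3
gripper_force: 7.8
```

The descent has stopped and the force has risen to 16 N, so it's on the stops. I'll ease off slowly and withdraw straight up.

{"fn": "move_arm", "kwargs": {"targets": "-1 -0.01 0 -0.05 0 0 0;-1 -0.01 0 -0.05 0 0 0;-1 -0.02 0 -0.08 0 0 0;-1 -0.03 0 -0.1 0 0 0;-1 -0.05 0 -0.2 0 0 0"}}

```text
clock: 19.72
eef_pos: [574.6, -13.0, 74.8]
tool_rot: [3.14, 0.263, 0.403]
force: [-0.1, 0.3, 0.0]
width: 0.2
gripper_force: 0.0
```

{"fn": "move_arm", "kwargs": {"targets": "-1 -0.25 0 -1 0 0 0;-1 -0.5 0 -2 0 0 0;-1 -0.5 0 -2 0 0 0;-1 -0.5 0 -2 0 0 0;-1 -0.5 0 -2 0 0 0"}}

```text
clock: 20.13
eef_pos: [575.4, -12.7, 168.8]
tool_rot: [3.139, 0.264, 0.402]
force: [0.2, 0.0, -0.6]
width: 0.1
gripper_force: 0.0
```

{"fn": "move_arm", "kwargs": {"targets": "-1 -0.5 0 -1.5 0 0 0;-1 -0.2 0 -1 0 0 0;-1 0 0 0 0 0 0;-1 0 0 0 0 0 0;-1 0 0 0 0 0 0"}}

```text
clock: 20.55
eef_pos: [575.2, -12.2, 192.6]
tool_rot: [3.14, 0.264, 0.403]
force: [0.9, -0.1, -1.2]
width: 0.2
gripper_force: 0.0
```

```bash
python3 - <<'E'
from h import *
s=read_state(); print(s['force'],s['eef_pos'],s['clock']); snap('side','s11'); snap('top','t2')
def trk(fa,fb,L):
  a=cv2.imread(f'pics/{fa}.png');b=cv2.imread(f'pics/{fb}.png')
  g=lambda x:cv2.resize(x,None,fx=4,fy=4,interpolation=cv2.INTER_CUBIC)
  for n,(u,v,w) in L.items():
    t=g(a[v-w:v+w+1,u-w:u+w+1]); r=cv2.matchTemplate(g(b[v-w-10:v+w+11,u-w-10:u+w+11]),t,cv2.TM_CCOEFF_NORMED); _,m,_,l=cv2.minMaxLoc(r); print(fb,n,(l[0]/4-10,l[1]/4-10),round(m,3))
trk('s10','s11',dict(label=(275,240,9),foot=(232,222,9),cap=(312,221,8)))
trk('s1','s11',dict(vial_d=(308,286,10),blower=(286,177,12),petri=(359,281,12)))
trk('t1','t2',dict(vw=(255,232,7),vd=(360,199,7),petri=(349,162,12),blower=(223,200,10)))
E
```

```text
[ 0.88810327 -0.09082157 -1.23378132] [575.24079964 -12.18038441 192.64954418] 20.55
s11 label (0.0, 0.0) 0.999
s11 foot (0.0, 0.0) 0.999
s11 cap (0.0, 0.0) 0.974
s11 vial_d (0.0, 0.0) 1.0
s11 blower (-0.75, -0.25) 0.799
s11 petri (0.0, 0.0) 0.999
t2 vw (-10.0, 9.0) 0.277
t2 vd (0.0, 0.0) 1.0
t2 petri (0.0, -0.25) 0.973
t2 blower (0.25, 0.25) 0.938
```

```bash
python3 - <<'E'
from h import *
snap('side','s12')
a=cv2.imread('pics/s7.png');b=cv2.imread('pics/s12.png')
t=a[192:215,244:264]; r=cv2.matchTemplate(b[182:225,234:274],t,cv2.TM_CCOEFF_NORMED); print('vial_white',cv2.minMaxLoc(r)[1::2])
print(order.finish_job())
E
```

```text
vial_white (0.9182065725326538, (10, 10))
the job is handed in; nothing more can be done
None
```

I tipped the wash bottle over with the fingertips until bottle and cradle lay level on the stops, landing at about 4 mm/s. I then withdrew and handed the job in at about 21 s. That it is down on the stops rests on the push force rising to 16 N with no further movement and on image tracking. The vials, blower and dish show no real shift in the pictures.

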